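Tidy the packing bench: every item back in its shaped pad

TASK

Put the bench items back in their shaped pads: the bur stand in the oblong recess, the timer in the square one, the white-grey tape roll in the large round one and the small mixing dish in the small round one. Each must sit upright, flat on the yellow floor of its recess with nothing resting on the rim. Leave the orange carton and the teal scaler where they are.

Things in the scene. Friction and masses are not known exactly. Their poses are not given: they have to be found in the camera images.
- bur_stand: Blue block with small burs standing in it: the block is 30 mm (own x) by 62 mm (own y) by 22 mm high, the burs reach 40 mm; grip the block across its 30 mm. Origin: centre of its underside, z up. Its long axis starts within about 0.4 rad of world x. About 60 g.
- minute_timer: White minute timer with a grey dial on its front (own -x face); 46 mm (x, with dial) by 48 mm (y) by 46 mm high; grip it across y, the two plain sides. Origin: centre of its underside, z up. The dial starts facing the robot within about 0.4 rad. About 60 g.
- tape: Roll of white-grey tape with a brown core, lying flat; 60 to 62 mm across, 25 mm high; its hole counts as filled, so grip it over the outside. Origin: centre of its underside, z up. About 60 g.
- dish: Small white eight-sided mixing dish, 32 mm across, 22 mm high; grip it over the outside (it counts as solid). Origin: centre of its underside, z up. About 30 g.
- pad_oblong: A dark pad fixed to the desk, 8 mm high, with a 5 mm deep recess with yellow floor (floor 3 mm above the desk) that is oblong, 78 mm along own x by 46 mm along own y, for the bur stand (long side along own x). Outside 92 by 60 mm. Origin: centre of its underside, z up. 
- pad_square: A dark pad fixed to the desk, 8 mm high, with a 5 mm deep recess with yellow floor (floor 3 mm above the desk) that is square, 64 by 64 mm, for the timer (any of the four ways round). Outside 78 by 78 mm. Origin: centre of its underside, z up. 
- pad_big_round: A dark pad fixed to the desk, 8 mm high, with a 5 mm deep recess with yellow floor (floor 3 mm above the desk) that is round, 78 mm across, for the tape roll. Outside 92 mm across. Origin: centre of its underside, z up. 
- pad_small_round: A dark pad fixed to the desk, 8 mm high, with a 5 mm deep recess with yellow floor (floor 3 mm above the desk) that is round, 48 mm across, for the dish. Outside 62 mm across. Origin: centre of its underside, z up. 
- orange_carton: Bystander: orange and white carton standing upright at the left end, 80 mm (own x) by 29 mm (own y) by 100 mm high. Origin: centre of its underside, z up. 
- teal_scaler: Bystander: hand scaler with a teal handle lying behind the row, in front of the raised fixed shelf (front edge at x = 0.60 m, 0.24 to 0.26 m above the desk: keep wrist and gripper clear of it), roughly along world y, 148 mm long (own y), 11 mm wide, 7 mm high. Origin: centre of its underside, z up. 
Things that resemble listed ones, but are neither listed nor needed, are in the scene too. There is more than one size of the tape; the one meant has the size given above.

How it is judged:
By the outcome, as a careful person would: the job done as asked, in the order asked, and still so for the second after the job is handed in, with the robot touching nothing.
It also fails if it takes over 120 s, if anything falls off the work surface, if the arm or the gripper's body presses on something with over 40 N, if the wrist force passes 120 N, or if a joint passes its speed limit or range.

ROBOT

A 7-joint arm with a two-finger parallel gripper is mounted at the origin on a cart in front of the work surface, level with it; the furniture and walls round the work are solid. World frame = base frame: x ahead of the robot, y to its left, z up, the work surface at z = 0. Lengths are in m, angles in degrees, forces in N, time in s.
With the tool pointing down it reaches from about 0.425 to 0.975 m from the base axis. Payload 16.7 kg.
Tool frame: the origin (TCP) lies at the very end of the fingers, on their centre line; the grasp point (between the pads) lies 19 mm behind it; z points along the fingers, y is the line along which they close (so a half turn about z gives the same grasp; the last joint's range is limited). The gripper opens to 85 mm and grips with 20 to 120 N. Pads are 22 mm wide; open, the fingers measure 114 mm over their backs; the gripper's body (76 mm by 85 mm) begins 54 mm behind the grasp point. The pads swing forward as they close: fully open they stand 13 mm farther back than shut.
Start: joints at [-71.763, 24.414, 4.234, 92.017, -1.954, 63.644, -3.845], TCP at [0.304, 0.602, 0.231] pointing down, gripper open.
Joint ranges: [-163.25, 163.25], [-28.42, 122.38], [-70.27, 78.77], [12.13, 141.07], [-58.53, 238.53], [9.26, 117.41], [-156.51, 156.51]. Speed limits (degrees/s): [108.29, 108.29, 136.94, 136.94, 172.46, 172.46, 172.46].

INTERFACE

Orientations are given as a 3x3 rotation matrix whose columns are the frame's x, y, z axes.
In Python, from plant import bot, effector, solver, observe, get_image, get_calibration, job, look_for gives the robot as it stands. Calls block until the motion is done:
- bot.move_to(position, orientation): joint-space move of the TCP to a pose.
- bot.servo_line(position, feed=0.15, orientation=None, guard=None): straight line of the TCP; orientation=None keeps the orientation; feed is the mean speed in m/s. With guard (N) it stops when the force on the tool has changed by that much, and returns True; else False.
- bot.set_joints(angles): joint-space move.
- effector.set_gripper(opening, strength=None): opening from 0.0 (shut) to 1.0 (fully open); strength is the grip in N (None keeps the last); returns when the fingers have stopped.
- bot.sleep(seconds).
- solver.solve_ik(position, orientation): joint angles nearest the present ones, or None.
- observe(): the state.
- get_image(name): name is "side" or "top"; returns (picture, depth): 420x560x3 uint8, red, green, blue; 420x560 float32, m along the optical axis (not along the pixel's ray), 0 where there is no reading.
- get_calibration(name): a dict with "fovy" (degrees; the focal length in pixels is half the picture's height over the tangent of half this angle, whatever the lens; pixels are square), "cx", "cy" (the principal point, pixels), "eye" and "attitude" of the camera in the world. Camera axes: x right, y down, z forward; pixel columns grow to the right and rows downward; lengths in m; the calibration is good to about 2 mm. A picture is of the moment at which its call begins. get_calibration takes no time and is no camera call.
A pose or a line that the arm cannot do raises bot.PlanningError and nothing moves.
- job.job_done(): hands the job in; it is judged then, once.
Trained networks look in the newest picture that a camera, given by its name, has taken for a name from the list of things; names that differ only in an ending like _2 or _b are one class to them, and where a whole thing is asked for, a point or a joint stands for the part that bears it (a point fixed in the world has none). Each returns a list of dicts, best first, with "conf" (0 to 1); they miss things now and then, are a little off and sometimes report something else, mostly with a low value. They report only what shows in the picture. A call takes as long as a camera call. They do not tell look-alikes from the thing itself.
- look_for(label, camera): "bbox" ([left, top, width, height] in pixels, round what is visible of it).
The state is a dict: "clock": time; "joint_positions": joint angles; "qd": joint speeds; "effort": joint torques, N m; "position": TCP position; "orientation": TCP orientation; "wrist_force": force on the tool from outside, world axes, zero at the start; "ft_torque": the same for the moment, N m; "opening": opening from 0.0 (shut) to 1.0 (fully open); "gripper_force": force on a finger pad.
Only numpy, scipy, OpenCV 4.12 (cv2) and the standard library are available. Lean on these libraries where they do the work, as an engineer would, in place of code of your own. Each camera call takes 0.05 s, during which the arm holds its last target. There are 200 camera calls.

## Working session

There is one attempt and no reset: what is moved stays moved. The work goes in short steps, each a Python script; the robot and the scene stay as the last script left them, time stands still between calls to the robot, and variables do not carry over. Pictures are saved under pics/ and viewed, at most 14 in all, crops included, and the job is handed in when it is done.

```bash
mkdir -p pics; ls; python3 - <<'E'
from plant import *
import cv2,numpy as np
for n in("side","top"):
    p,d=get_image(n); cv2.imwrite(f"pics/{n}0.png",p[:,:,::-1]); np.savez(f"{n}0.npz",p=p,d=d)
    c=get_calibration(n); print(n,c)
    for l in["bur_stand","minute_timer","tape","dish","pad_oblong","pad_square","pad_big_round","pad_small_round","orange_carton","teal_scaler"]:
        print(l,[(np.round(r["bbox"]).astype(int).tolist(),round(r["conf"],2)) for r in look_for(l,n)])
print(observe()["clock"])
E
```

```text
pics
side {'fovy': 53.72714152967733, 'cx': 276.39254593352837, 'cy': 198.55750519724108, 'eye': array([ 0.09368908, -1.08861761,  0.76590833]), 'attitude': array([[ 0.92503912, -0.19431359,  0.32641208],
       [-0.37980498, -0.45697509,  0.80431458],
       [-0.00712706, -0.86799539, -0.49652111]])}
bur_stand [([227, 163, 12, 11], 0.45)]
minute_timer [([263, 218, 20, 23], 0.59), ([278, 249, 31, 14], 0.36)]
tape [([295, 264, 24, 25], 0.55)]
dish [([247, 194, 5, 8], 0.63)]
pad_oblong [([250, 204, 30, 17], 0.54)]
pad_square [([313, 297, 35, 27], 0.97)]
pad_big_round []
pad_small_round [([236, 178, 14, 8], 0.6)]
orange_carton [([224, 133, 16, 26], 0.93), ([313, 298, 34, 23], 0.52)]
teal_scaler []
top {'fovy': 54.92436927884032, 'cx': 268.40092087357436, 'cy': 206.6154659762418, 'eye': array([0.28178144, 0.05506025, 1.28828254]), 'attitude': array([[ 0.10460141, -0.97151108,  0.21266116],
       [-0.99450722, -0.10137841,  0.02603488],
       [-0.00373393, -0.21421634, -0.9767791 ]])}
bur_stand [([150, 198, 18, 25], 0.61)]
minute_timer [([305, 221, 20, 18], 0.45)]
tape [([417, 202, 19, 12], 0.6), ([380, 227, 20, 19], 0.54)]
dish []
pad_oblong [([266, 210, 20, 29], 0.61), ([188, 208, 22, 18], 0.17)]
pad_square [([417, 226, 27, 31], 0.98)]
pad_big_round [([339, 218, 29, 32], 0.91)]
pad_small_round [([192, 207, 16, 20], 0.53)]
orange_carton []
teal_scaler [([246, 194, 23, 4], 0.45)]
1.1
```

View pics/top0.png

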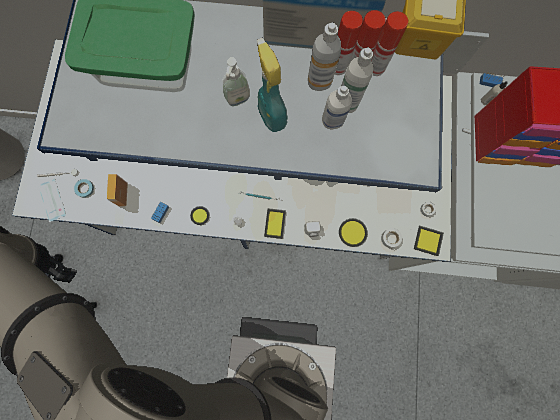

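View pics/side0.png

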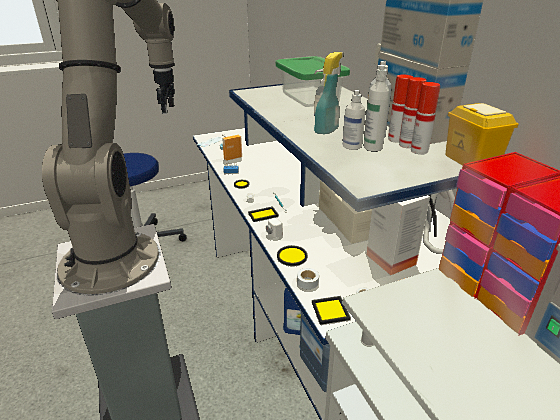

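```bash
python3 - <<'E'
import numpy as np,cv2
p=np.load("top0.npz")["p"]
c=p[175:275,120:290];cv2.imwrite("pics/topL.png",cv2.resize(c[:,:,::-1],(782,460),interpolation=cv2.INTER_CUBIC))
c=p[175:275,285:455];cv2.imwrite("pics/topR.png",cv2.resize(c[:,:,::-1],(782,460),interpolation=cv2.INTER_CUBIC))
E
```

```text
(no output)
```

View pics/topL.png

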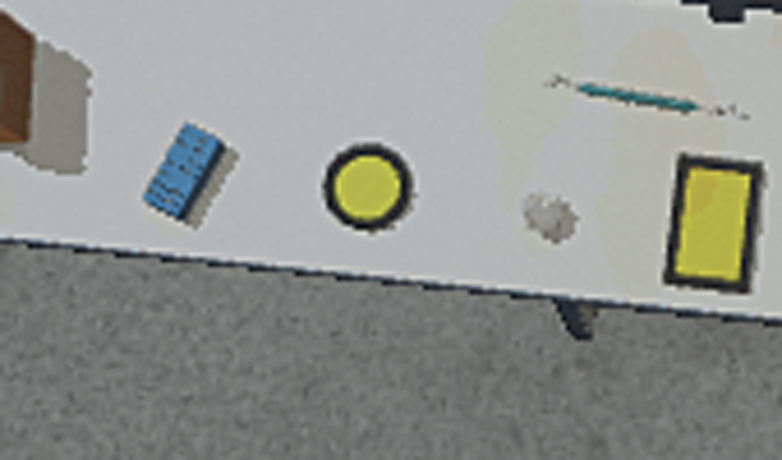

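View pics/topR.png

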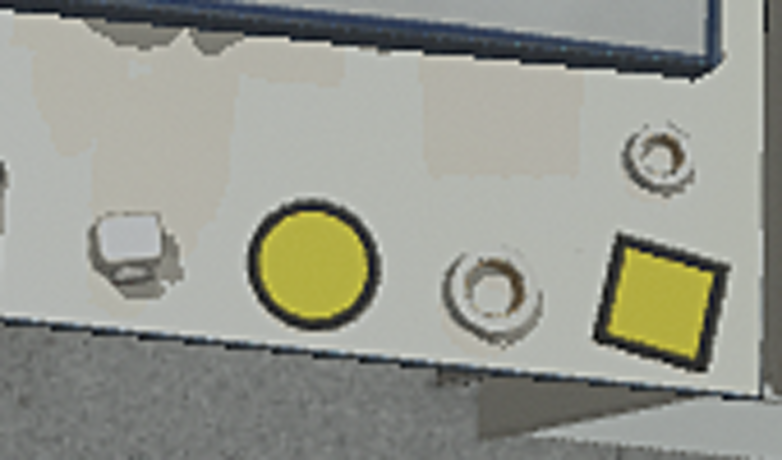

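The top view shows, left to right: bur stand (160,212), small round pad (200,215), dish (239,222), oblong pad (275,223), timer (313,228), big round pad (352,233), tape at (392,239) and square pad (428,241).

Tape candidates are (392,239), the smaller white-grey roll at (428,209) and the teal ring at (83,188). (392,239) looks like the 60 mm one, and the enlarged crop agrees. I'll check its size by measuring it.

```bash
cat > vis.py <<'E'
import numpy as np,cv2
from plant import *
def cloud(n,new=True,d=None,p=None):
    if d is None: p,d=get_image(n)
    c=get_calibration(n); f=210/np.tan(np.radians(c["fovy"]/2))
    v,u=np.mgrid[0:420,0:560]
    P=np.stack([(u-c["cx"])/f*d,(v-c["cy"])/f*d,d],-1)@c["attitude"].T+c["eye"]
    P[d==0]=np.nan
    return P,p
def proj(n,X):
    c=get_calibration(n); f=210/np.tan(np.radians(c["fovy"]/2))
    q=(np.asarray(X)-c["eye"])@c["attitude"]; return q[...,:2]/q[...,2:]*f+[c["cx"],c["cy"]]
def blobs(mask,P,minpx=8):
    n,l,s,c=cv2.connectedComponentsWithStats(mask.astype(np.uint8),connectivity=8)
    for i in range(1,n):
        if s[i,4]<minpx: continue
        X=P[l==i]; r=cv2.minAreaRect((X[:,:2]*1000).astype(np.float32))
        print(" px",np.round(c[i]).astype(int),"n",s[i,4],"med",np.round(np.median(X,0)*1000,1),"z95 %.1f"%np.percentile(X[:,2]*1000,95),"rect",np.round(r[0],1),np.round(r[1],1),"ang %.1f"%r[2])
def report(n,P,p):
    hsv=cv2.cvtColor(p,cv2.COLOR_RGB2HSV).astype(int)
    H,S,V=hsv[...,0],hsv[...,1],hsv[...,2]
    with np.errstate(all="ignore"): R=(P[...,0]>.38)&(P[...,0]<.62)&(abs(P[...,1])<.75)&(P[...,2]>-.02)&(P[...,2]<.15)
    print(n,"desk z",np.nanmedian(P[R&(S<40)&(P[...,2]<.01)][:,2])*1000)
    print("yellow");blobs(R&(H>22)&(H<35)&(S>120)&(P[...,2]<.015),P,25)
    print("blue");blobs(R&(H>95)&(H<120)&(S>100),P)
    print("high");blobs(R&(P[...,2]>.010),P)
E
python3 - <<'E'
from vis import *
for n in("top","side"):
    z=np.load(n+"0.npz"); P,p=cloud(n,d=z["d"],p=z["p"]); report(n,P,p)
E
```

```text
top desk z 0.1274833156363897
yellow
 px [199 215] n 157 med [509.8 308.8   3.1] z95 7.3 rect [509.  308.5] [43.3 43.5] ang 7.7
 px [275 223] n 325 med [508.9  63.7   3.3] z95 7.4 rect [509.4  63.6] [44.3 77.8] ang 89.4
 px [353 232] n 444 med [ 506.1 -188.1    3.3] z95 7.6 rect [ 506.1 -188.2] [74.  75.6] ang 73.0
 px [428 241] n 384 med [ 504.1 -429.3    3.1] z95 7.7 rect [ 503.7 -428.8] [62.3 64.7] ang 79.0
blue
 px [159 212] n 157 med [503.  434.9  22. ] z95 26.3 rect [504.5 435. ] [30.4 58.5] ang 69.3
high
 px [116 189] n 520 med [550.9 560.8  87.3] z95 102.2 rect [554.9 569.5] [81.5 29.6] ang 7.8
 px [ 83 187] n 150 med [560.8 699.2  12.4] z95 16.8 rect [559.7 699.3] [59.9 57.1] ang 34.2
 px [504 233] n 6016 med [ 530.3 -611.6  125.1] z95 129.9 rect [ 533.9 -626.2] [172.1 247.5] ang 0.0
 px [159 212] n 189 med [504.4 434.9  21.9] z95 29.1 rect [505.3 435.5] [30.7 60.2] ang 70.8
 px [428 210] n 89 med [ 602.3 -421.3   17.1] z95 21.3 rect [ 602.1 -423.4] [34.8 44.4] ang 2.3
 px [237 220] n 64 med [505.1 184.5  17.4] z95 23.8 rect [504.  183.8] [26.2 25.6] ang 7.6
 px [312 228] n 
[... 660 characters left out ...]
 120.5] [  11.3 1244.3] ang 0.3
 px [230 169] n 94 med [502.9 428.2  18.3] z95 25.4 rect [507.3 436.4] [39.1 54.7] ang 69.5
high
 px [232 146] n 398 med [552.5 560.3  59. ] z95 101.6 rect [549.2 634.2] [ 84.8 179.7] ang 6.6
 px [231 168] n 88 med [506.4 429.3  21.5] z95 34.3 rect [507.5 435.4] [39.  60.9] ang 66.9
 px [250 195] n 38 med [504.  185.6  19.5] z95 24.2 rect [504.9 183.5] [27.6 25.8] ang 17.2
 px [274 227] n 232 med [500.  -69.8  35.1] z95 47.6 rect [501.6 -60.6] [46.3 43.6] ang 7.3
 px [307 277] n 300 med [ 498.2 -312.9   23.5] z95 26.7 rect [ 500.7 -308.8] [60.  60.5] ang 11.4
 px [393 349] n 11143 med [ 513.5 -648.1  125.3] z95 128.0 rect [ 534.  -575.2] [349.7 172. ] ang 90.0
```

Both views agree on positions within about 3 mm and heights within 1–2 mm. The roll at (392,239) measures 60 mm and is 25 mm high, so it's the one meant. The roll at (428,209) is only 44 mm and the teal one is the wrong colour. I'll start with the bur stand.

```bash
cat > act.py <<'E'
from vis import *
ZT=.115
def R(a):
    a=np.radians(a); return np.array([[-np.sin(a),np.cos(a),0],[np.cos(a),np.sin(a),0],[0,0,-1]]).T
def st(m):
    o=observe(); print(m,"t %.1f"%o["clock"],np.round(o["position"]*1000 if hasattr(o["position"],"shape") else np.array(o["position"])*1000,1),"open %.2f"%o["opening"],"F",np.round(o["gripper_force"],1),np.round(o["wrist_force"],1))
def R_(a): # columns x,y,z
    a=np.radians(a); return np.column_stack([[-np.sin(a),np.cos(a),0],[np.cos(a),np.sin(a),0],[0,0,-1]])
def pickplace(src,a,dst,b,zpick,op0=1.0,op1=1.0,first=False):
    """tool y axis at world angle a (deg) at pick, b at place; zpick = TCP height over the underside"""
    best=[]
    for k in(0,180,-180):
        q=[solver.solve_ik([*p,.03],R_(w+k)) for p,w in((src,a),(dst,b))]
        if all(x is not None for x in q): best.append((max(abs(x[6]) for x in q),k))
    k=min(best)[1]; a+=k; b+=k; print("q7",best)
    effector.set_gripper(op0,40)
    bot.move_to([*src,ZT+.03],R_(a))
    print("guard",bot.servo_line([*src,zpick],feed=.12,guard=15)); st("down")
    effector.set_gripper(0,40); st("grip")
    bot.servo_line([*src,ZT],feed=.15); st("up")
    bot.servo_line([*dst,ZT],feed=.25,orientation=R_(b))
    bot.servo_line([*dst,zpick+.012],feed=.12)
    print("guard",bot.servo_line([*dst,zpick+.004],feed=.03,guard=6)); st("at pad")
    effector.set_gripper(op1); bot.sleep(.2)
    bot.servo_line([*dst,ZT+.03],feed=.15); st("clear")
def snap(n,box,name,s=5):
    P,p=cloud(n); x,y,w,h=box
    cv2.imwrite(f"pics/{name}.png",cv2.resize(p[y:y+h,x:x+w,::-1],None,fx=s,fy=s,interpolation=cv2.INTER_CUBIC)); report(n,P,p)
E
python3 - <<'E'
from act import *
pickplace((.505,.4353),69.5,(.5094,.0638),90.5,.006,op0=.75,op1=.65)
E
```

```text
q7 [(np.float64(85.251966606073), 0), (np.float64(127.85191637404048), 180), (np.float64(127.85191637404046), -180)]
guard False
down t 3.8 [505.4 435.7   6.8] open 0.75 F 0.0 [ 0.2  0.1 -0.3]
grip t 4.2 [505.3 435.6   6.7] open 0.34 F 40.1 [-1.3 -0.7  7.1]
up t 5.1 [504.5 434.9 114.1] open 0.34 F 39.5 [ 0.2 -0.2 -1.1]
guard False
at pad t 8.1 [509.3  63.8  10. ] open 0.34 F 39.5 [ 0.7  0.2 -0.3]
clear t 9.7 [508.9  63.7 144.3] open 0.65 F 0.0 [-0.5  0.3 -0.8]
```

```bash
python3 - <<'E'
from act import *
pickplace((.5005,-.058),98,(.5042,-.4286),169,.011,op1=.8)
snap("top",(230,170,230,100),"a1",3.4)
snap("side",(230,180,160,150),"a2",4)
E
```

```text
q7 [(np.float64(112.33796818313263), 0), (np.float64(51.29198150409939), 180), (np.float64(51.29198150409939), -180)]
guard False
down t 13.7 [500.9 -58.   11.5] open 1.00 F 0.0 [ 0.5 -0.  -0. ]
grip t 14.1 [500.8 -57.9  11.6] open 0.53 F 39.2 [-4.1  1.2 16.4]
up t 15.0 [500.1 -57.7 114.4] open 0.52 F 40.9 [-0.3  0.3 -1.2]
guard True
at pad t 17.9 [ 504.4 -428.6   14.7] open 0.53 F 41.9 [-0.6  1.2  8.3]
clear t 19.5 [ 503.8 -428.2  144.1] open 0.80 F 0.0 [ 0.1  0.5 -0.5]
top desk z 0.11905460292260805
yellow
 px [199 215] n 156 med [509.3 308.8   3.4] z95 7.7 rect [509.9 308.6] [44.4 43.2] ang 5.3
 px [274 224] n 132 med [503.7  65.8   3.5] z95 8.1 rect [509.5  63.9] [44.1 77.4] ang 89.6
 px [353 232] n 441 med [ 506.5 -188.     3.3] z95 7.6 rect [ 505.5 -188.3] [74.9 72.9] ang 71.7
 px [425 243] n 123 med [ 484.4 -412.6    3.1] z95 8.5 rect [ 503.9 -429.1] [62.  64.9] ang 78.4
blue
 px [275 223] n 147 med [508.3  63.   24.9] z95 28.8 rect [508.4  63.3] [60.4 27.1] ang 1.2
high
 px [116 189] n 523 med [550.8 560.8  86.9] z95 101.6 rect [554.4 569.1] [80.9 29.3] ang 6.4
 px [ 83 187] 
[... 1339 characters left out ...]
4] [  11.8 1240.3] ang 0.4
 px [263 211] n 140 med [507.7  53.5  22.2] z95 27.9 rect [515.8  61.2] [72.7 32.6] ang 4.0
high
 px [232 146] n 403 med [552.3 560.3  59.6] z95 101.0 rect [549.6 636.6] [ 84.1 180.5] ang 6.2
 px [250 195] n 39 med [504.8 184.5  19.2] z95 23.2 rect [503.6 184.8] [32.5 25.9] ang 70.2
 px [263 210] n 159 med [508.3  55.3  24.1] z95 37.8 rect [510.5  61.2] [62.  33.1] ang 3.7
 px [308 277] n 301 med [ 499.1 -313.1   23.3] z95 27.1 rect [ 499.9 -308.5] [61.1 57.4] ang 64.7
 px [392 349] n 11145 med [ 513.5 -647.8  125.3] z95 128.0 rect [ 534.1 -574.9] [171.8 350.1] ang 0.0
 px [330 302] n 406 med [ 499.1 -435.6   40.3] z95 50.5 rect [ 504.  -430.5] [44.4 45.7] ang 82.4
```

View pics/a1.png

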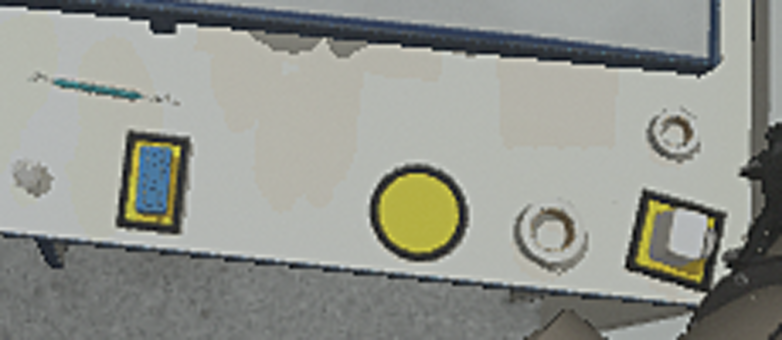

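View pics/a2.png

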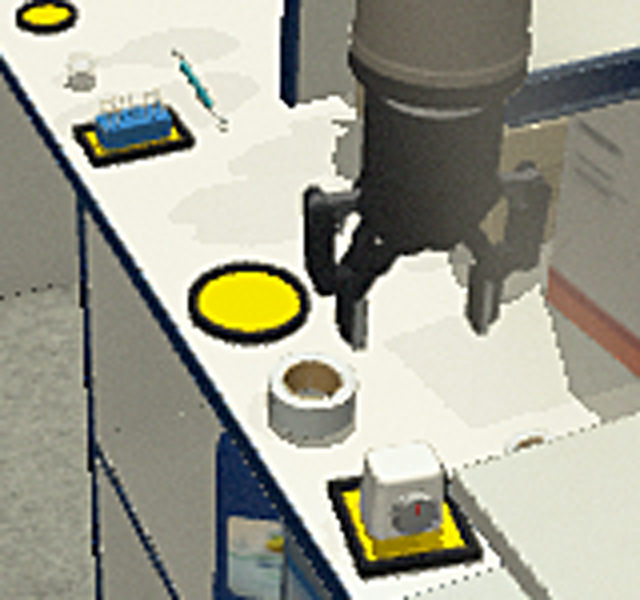

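The bur stand sits in the oblong recess and the timer in the square one, both inside the rims. The tape and dish are next.

```bash
python3 - <<'E'
from act import *
pickplace((.4998,-.3085),90,(.5064,-.1878),90,.002)
pickplace((.5043,.184),90,(.5095,.309),90,.006,op0=.8,op1=.65)
bot.servo_line([.43,.309,.2],feed=.25); bot.move_to([.304,.602,.231],R_(90)); st("parked")
snap("top",(140,170,310,100),"b1",2.5)
snap("side",(220,160,140,170),"b2",3.5)
E
```

```text
q7 [(np.float64(113.22692397103984), 0), (np.float64(47.50451777895973), 180), (np.float64(47.50451777895971), -180)]
guard False
down t 22.6 [ 500.2 -308.7    2.7] open 1.00 F 0.0 [ 0.6  0.6 -0.4]
grip t 22.9 [ 500.1 -308.5    2.7] open 0.68 F 40.9 [-2.5  2.2 10.6]
up t 23.8 [ 499.5 -308.1  114.2] open 0.68 F 42.9 [ 0.1 -0.5 -0.9]
guard True
at pad t 25.8 [ 506.7 -187.6    5.7] open 0.68 F 43.7 [-1.5  0.7  7.8]
clear t 27.5 [ 506.  -187.6  144.3] open 1.00 F 0.0 [ 0.2 -1.   0.6]
q7 [(np.float64(60.45941881381791), 0), (np.float64(99.22056692029656), 180), (np.float64(99.22056692029658), -180)]
guard False
down t 31.0 [504.7 184.2   6.6] open 0.80 F 0.0 [-0.4 -0.1  1.5]
grip t 31.5 [504.6 184.1   6.7] open 0.33 F 38.5 [-2.8 -1.3 11.4]
up t 32.4 [503.8 183.8 114.3] open 0.33 F 39.4 [ 0.7  0.6 -0.8]
guard False
at pad t 34.4 [509.4 308.9   9.9] open 0.33 F 39.4 [-0.2  0.1 -0.7]
clear t 36.0 [509.1 308.7 144.2] open 0.65 F 0.0 [-0.4 -0.4 -0.6]
parked t 37.8 [305.7 600.6 230.6] open 0.65 F 0.0 [ 0.7  0.3 -0.2]
top desk z 0.11338466288957072
yellow
 px [200 216] n 83 med [505.6 304.7   3.
[... 1783 characters left out ...]
.2] [  4.  211.2] ang 0.2
 px [277 270] n 473 med [ 448.2 -245.9  -11.4] z95 -2.9 rect [447.8  -2.5] [ 12.9 998.1] ang 0.6
 px [263 211] n 141 med [508.2  52.9  22.4] z95 27.7 rect [513.9  62.3] [34.1 68.9] ang 85.6
high
 px [232 146] n 404 med [552.5 560.   59.8] z95 100.9 rect [536.  632.8] [ 85.5 176.7] ang 16.1
 px [240 180] n 40 med [509.8 310.   19.8] z95 25.9 rect [509.9 312.7] [31.3 34.2] ang 12.1
 px [263 210] n 158 med [507.1  55.8  24.4] z95 38.0 rect [517.8  66.6] [77.8 44.6] ang 3.3
 px [292 251] n 271 med [ 505.1 -192.1   25.4] z95 29.9 rect [ 506.2 -187.3] [64.  57.9] ang 72.0
 px [390 347] n 11553 med [ 512.3 -643.6  125.1] z95 128.0 rect [ 533.9 -570.6] [172.  358.8] ang 0.0
```

View pics/b1.png

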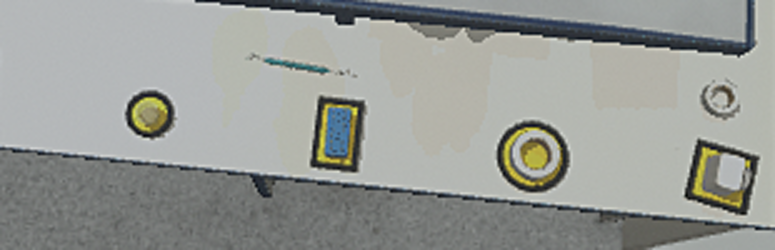

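View pics/b2.png

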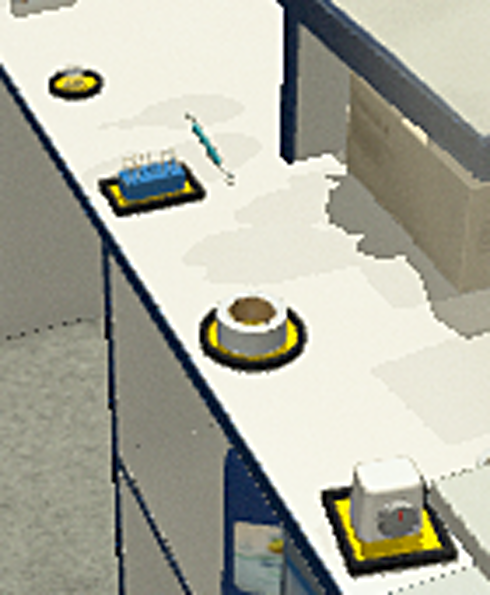

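All four look seated. I'll check the timer's and tape's tilt numerically before handing in.

```bash
python3 - <<'E'
from vis import *
for n in("top","side"):
    P,p=cloud(n)
    for nm,c,r,z0,z1 in(("timer",(.504,-.4295),.035,.040,.060),("tape",(.506,-.188),.034,.022,.036),("bur",(.509,.0635),.028,.020,.030),("dish",(.509,.309),.014,.015,.032)):
        with np.errstate(all="ignore"): X=P[(np.hypot(P[...,0]-c[0],P[...,1]-c[1])<r)&(P[...,2]>z0)&(P[...,2]<z1)]
        m=X.mean(0); g=None
        for _ in range(3):
            A=np.c_[X[:,:2]-m[:2],np.ones(len(X))]; g=np.linalg.lstsq(A,X[:,2],rcond=None)[0]; e=X[:,2]-A@g; X=X[abs(e)<max(2*np.std(e),.002)]
        print(n,nm,len(X),"c",np.round((X.max(0)+X.min(0))*500,1),"z %.1f"%(g[2]*1000),"tilt deg",np.round(np.degrees(g[:2]),1),"rms %.1f"%(np.std(e)*1000))
E
```

```text
top timer 142 c [ 504.5 -429.    46.8] z 47.8 tilt deg [3.  3.8] rms 2.5
top tape 166 c [ 504.7 -188.1   27.9] z 27.9 tilt deg [0.1 0.8] rms 2.2
top bur 124 c [509.4  63.3  25. ] z 24.7 tilt deg [ 1.4 -0.5] rms 1.9
top dish 48 c [509.7 309.6  21. ] z 20.3 tilt deg [3.9 3.4] rms 3.1
side timer 189 c [ 505.4 -427.6   46.5] z 47.4 tilt deg [2.8 8. ] rms 2.1
side tape 144 c [ 506.6 -187.4   27.7] z 27.7 tilt deg [-0.3  0.3] rms 1.5
side bur 68 c [509.2  63.8  25.1] z 25.0 tilt deg [0.1 1.3] rms 1.7
side dish 17 c [509.  308.1  21.9] z 21.3 tilt deg [-4.4  3.8] rms 3.4
```

```bash
python3 - <<'E'
from vis import *
def fit(n,P,c):
    with np.errstate(all="ignore"): X=P[(np.hypot(P[...,0]-c[0],P[...,1]-c[1])<.017)&(P[...,2]>.03)]
    A=np.c_[X[:,:2]-c,np.ones(len(X))]; g=np.linalg.lstsq(A,X[:,2],rcond=None)[0]
    return len(X),np.round([g[2]*1000,*np.degrees(g[:2])],1)
for n in("top","side"):
    z=np.load(n+"0.npz"); P,_=cloud(n,d=z["d"],p=z["p"]); print(n,"start",fit(n,P,(.5025,-.058)))
    P=np.mean([cloud(n)[0] for _ in range(8)],0); print(n,"now",fit(n,P,(.506,-.4295)))
E
```

```text
top start (98, array([45.4, 14.3,  1.1]))
top now (84, array([48.2,  1.4,  9.1]))
side start (62, array([44.6, 18.9,  3.6]))
side now (139, array([47. ,  4.8, 17.7]))
```

The timer's apparent slope was the same before the move. It comes from the timer's own shape on the dial side and turned with it, and the top rose by about 3 mm, so it sits flat. Handing in.

```bash
python3 -c "
from plant import *
print(job.job_done(),observe()['clock'])"
```

```text
the job is handed in; nothing more can be done
the job is handed in; nothing more can be done
```

The bur stand, timer, white-grey tape roll and dish each sit in their recess, placed in the order listed and checked from both cameras; the carton and scaler were not touched, and the job was handed in at about 39 s on the robot's clock.

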